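# Snap the lid onto the gear's transit case and hold it down

### The job

Close the green transit case with the gear in it: slide it along the bench, without lifting it, into the aluminium corner stop until it sits square against both legs and cannot walk, then fetch the white lid, put it on and press it straight down, without hammering it, until both black clips snap over its edges. Do not let go: keep pressing the lid down about as hard as it took to snap it on, and finish while still pressing, with the case still in the corner. Leave the stapler, the yellow notes, the glue stick and the tape measure where they are.

Things in the scene. Friction and masses are not known exactly. Their poses are not given: they have to be found in the camera images.
- case: loose green plastic transit case, open on top, 74 (x) x 120 (y) x 45 (z) mm, walls 3 mm, 0.4 to 0.8 kg with the grey gear fixed in it (lower than the lid's plug reaches). Origin: centre of its underside; y along the long sides. A 30 mm wide black clip stands at the middle of both long sides (own +x, -x), 20 to 59 mm above the bench, reaching 43 mm from the middle plane. Short ends are bare wall
- case_rim (a point): centre of the case's mouth at rim height, 45 mm above its underside; the mouth is 68 (x) x 114 (y) mm. The case looks the same after a half turn
- clip_far (a joint): bend of the spring clip on the case's own +x side, rad: 0 = upright at rest, grows as its top bends outward. Hinge 25 mm above the bench. The head's inner face is a ramp, 30 deg from vertical, down to a nose 50 mm above the bench that overlaps the lid's edge by 3 mm. A lid pressed down bends it about 0.12 rad, then it jumps back over the lid
- clip_near (a joint): the same for the clip on the case's own -x side
- lid: loose white lid, 0.06 to 0.11 kg, right way up on the bench. Origin: centre of the plug's underside; y along the long sides. Plug 66 (x) x 111 (y) mm, 9 mm deep, lower edges rounded 3 mm; above it a plate 76 x 120 x 4 mm; on top a grip rib along y, 14 mm wide (x), 56 long, 22 high. A push of 12 to 20 N brings it past the clips, then the force drops sharply; home, its origin is 36 mm above the case's
- lid_seat (a point): centre of the underside of the lid's plate, 9 mm above the lid's origin; meets case_rim when the lid is home. The lid looks the same after a half turn and fits the case either way round
- lid_grip (a point): middle of the top of the lid's grip rib, 35 mm above the lid's origin
- corner_stop: fixed corner of two aluminium angles, upright legs 18 mm high (clips pass above). Origin: inner corner at bench level. Back leg: face at x = 0, runs 250 mm along own +y; end leg: face at y = 0, runs 85 mm along own -x; flanges 26 mm wide lie outside. Case home: long side on the back leg, short end on the end leg, its centre at x = -37, y = 60 mm here, its y axis along this y
- stapler: blue desk stapler, 36 x 134 x 48 mm, a bystander
- note_block: yellow block of sticky notes, 76 x 76 x 30 mm, a bystander
- glue_stick: white glue stick with red cap, 27 mm across, 92 mm tall, standing, a bystander
- measure: yellow tape measure, 36 x 75 x 67 mm, a bystander
Not all that is in view belongs to the job. Of the things that look like the lid, the larger one is meant.

How it is judged:
By the outcome, as a careful person would: the job done as asked, in the order asked, and still so for the second after the job is handed in, while the arm keeps its last pose, push and grip.
It also fails if it takes over 72 s, if anything falls off the work surface, if the arm or the gripper's body presses on something with over 40 N, if the wrist force passes 120 N, or if a joint passes its speed limit or range.

### The arm

A 7-joint arm with a two-finger parallel gripper is mounted at the origin on a cart in front of the work surface, level with it; the furniture and walls round the work are solid. World frame = base frame: x ahead of the robot, y to its left, z up, the work surface at z = 0. Lengths are in mm, angles in rad, forces in N, time in s.
With the tool pointing down it reaches from about 400 to 875 mm from the base axis. Payload 4.4 kg.
Tool frame: the origin (TCP) lies at the very end of the fingers, on their centre line; the grasp point (between the pads) lies 19 mm behind it; z points along the fingers, y is the line along which they close (so a half turn about z gives the same grasp; the last joint's range is limited). The gripper opens to 85 mm and grips with 20 to 120 N. Pads are 22 mm wide; open, the fingers measure 114 mm over their backs; the gripper's body (76 mm by 85 mm) begins 54 mm behind the grasp point. The pads swing forward as they close: fully open they stand 13 mm farther back than shut.
Start: joints at [-1.208, 0.628, 0.038, 1.517, -0.027, 0.996, -0.02], TCP at [270.235, 591.178, 198.613] pointing down, gripper open.
Joint ranges: [-3.06, 3.06], [-0.37, 2.12], [-1.25, 1.32], [0.18, 2.47], [-1.1, 4.24], [0.23, 1.98], [-2.94, 2.94]. Speed limits (rad/s): [2.57, 2.57, 3.14, 3.14, 3.14, 3.14, 3.14].

### API

Orientations are given as [roll, pitch, yaw] about the fixed x, y, z axes, in that order (R = Rz(yaw) Ry(pitch) Rx(roll)).
In Python, from cell import sensors, get_image, camera_params, order gives the robot as it stands.
- The arm moves only by the shell command python3 -m inch 'ROWS' [OPENING]. ROWS is JSON, a list that holds one entry, the list of rows, each a list of 4 numbers: the shift along the tool's x, y, z in cm, then the turn about the tool's z in degrees. A call has 1 to 8 rows; each row is the pose to reach, as a shift and turn from the pose commanded when the call began, along the tool's axes at that moment; what a row does not reach only later rows make up. A row lasts 1/12 s, in which the tool goes at most 41.7 mm and 7.16 degrees, less where a joint would pass 70% of its speed; a pose out of reach is approached as far as the arm can. A call with a gripper value outside its range is refused whole. OPENING is the finger opening in cm, from 0 to 8.54, set as the call begins (- or left out, the last holds). The fingers move at their own pace and stop on an object; the grip force is fixed at half the most. Time passes only in rows, so rows that repeat a pose let the fingers close. It gives the time, the measured TCP pose, the force, the opening and the grip force at its end, in the units of the state.
- sensors.read_state(): the state, without advancing time (a new reading comes with each control period).
- get_image(name): name is "scene" or "side" or "wrist"; returns the picture (420x560x3 uint8, blue, green, red); there is no depth.
- camera_params(name): a dict with "mtx" (3x3 intrinsics, pixels), "rvec" (rotation vector, rad) and "tvec" (3), from world to camera coordinates, as OpenCV has them. Camera axes: x right, y down, z forward; pixel columns grow to the right and rows downward; lengths in mm; the calibration is good to about 2 mm. The wrist camera is an equidistant fisheye: a pixel r from the principal point sees the ray r / f radians off the axis. A picture is of the moment at which its call begins: read the wrist's pose just before it. camera_params takes no time and is no camera call; for the wrist camera it gives the pose at the moment of the call.
- order.finish_job(): hands the job in; it is judged then, once.
The state is a dict: "clock": time; "qpos": joint angles; "qd": joint speeds; "tau": joint torques, N m; "eef_pos": TCP position; "tool_rot": TCP orientation; "force": force on the tool from outside, world axes, zero at the start; "torque": the same for the moment, N m; "width": finger opening in mm; "gripper_force": force on a finger pad.
Only numpy, scipy, OpenCV 4.12 (cv2) and the standard library are available. Lean on these libraries where they do the work, as an engineer would, in place of code of your own. Each camera call takes 0.05 s, during which the arm holds its last target. There are 200 camera calls.

## Working session

There is one attempt and no reset: what is moved stays moved. The work goes in short steps, Python scripts to look and compute and a shell command to move; the robot and the scene stay as the last step left them, time stands still between calls to the robot, and variables do not carry over. Pictures are saved under pics/ and viewed, at most 10 in all, crops included, and the job is handed in when it is done.

```bash
ls; mkdir -p pics
python3 - <<'E'
from cell import *
import cv2
s=sensors.read_state();print(s)
for n in("scene","side","wrist"):
    p=camera_params(n);print(n,p)
    cv2.imwrite(f"pics/{n}0.png",get_image(n))
E
```

```text
pics
{'clock': 0.0, 'qpos': array([-1.20782068,  0.62934003,  0.03842687,  1.51838278, -0.0269893 ,
        0.99627834, -0.01998134]), 'qd': array([-2.22359114e-05, -1.10866604e-03,  1.19453714e-03, -2.82957558e-03,
        2.79102654e-04,  8.09439359e-04, -1.42903215e-03]), 'tau': array([-3.88597691e-04, -5.63417387e+01,  1.22609898e+00, -1.93448067e+01,
        1.10155408e-02,  1.01170165e-02, -9.78798994e-06]), 'eef_pos': array([269.92587358, 590.54734744, 197.68808908]), 'tool_rot': array([-3.13970192e+00,  2.49441924e-05,  2.71285338e+00]), 'force': array([ 0.04509347, -0.293884  , -0.03149153]), 'torque': array([ 0.00664279, -0.05329035, -0.0120469 ]), 'gripper_force': 0.0, 'width': 85.3388000230893}
scene {'mtx': array([[422.51122512,   0.        , 281.07716405],
       [  0.        , 422.51122512, 215.17901399],
       [  0.        ,   0.        ,   1.        ]]), 'rvec': array([ 2.11593399, -1.04832654,  0.43201107]), 'tvec': array([-429.87186832,  311.04076546,  815.11095215])}
side {'mtx': array([[424.7818665 ,   0.        , 279.07681016],
       [  0.        , 424.7818665 , 210.29113617],
       [  0.        ,   0.        ,   1.        ]]), 'rvec': array([ 0.04600987, -2.70011043,  1.57264165]), 'tvec': array([561.43243938, 109.71631454, 919.39615205])}
wrist {'mtx': array([[325.1922621 ,   0.        , 284.54032013],
       [  0.        , 325.1922621 , 211.8527246 ],
       [  0.        ,   0.        ,   1.        ]]), 'rvec': array([-2.43212034, -1.56415709, -0.22457532]), 'tvec': array([-650.29214622,  -36.00574248,  378.39196247])}
```

Run:
```python
import cv2,numpy as np
a=[cv2.resize(cv2.imread(f"pics/{n}0.png"),(400,300)) for n in("side","wrist")]
s=cv2.imread("pics/scene0.png")
cv2.imwrite("pics/sc.png",cv2.resize(s,(800,600),interpolation=cv2.INTER_CUBIC))
d=cv2.imread("pics/side0.png")
cv2.imwrite("pics/sd.png",cv2.resize(d,(800,600),interpolation=cv2.INTER_CUBIC))
```

```text
(no output)
```

View pics/sc.png

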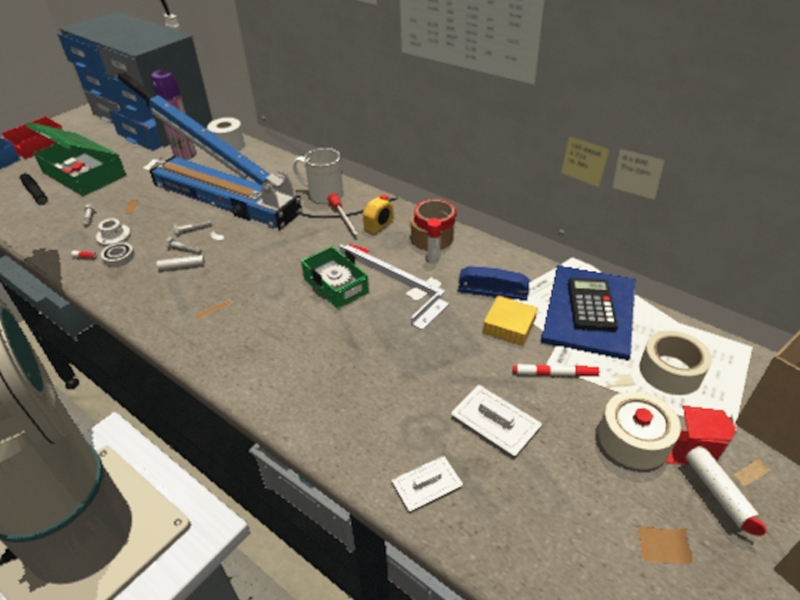

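View pics/sd.png

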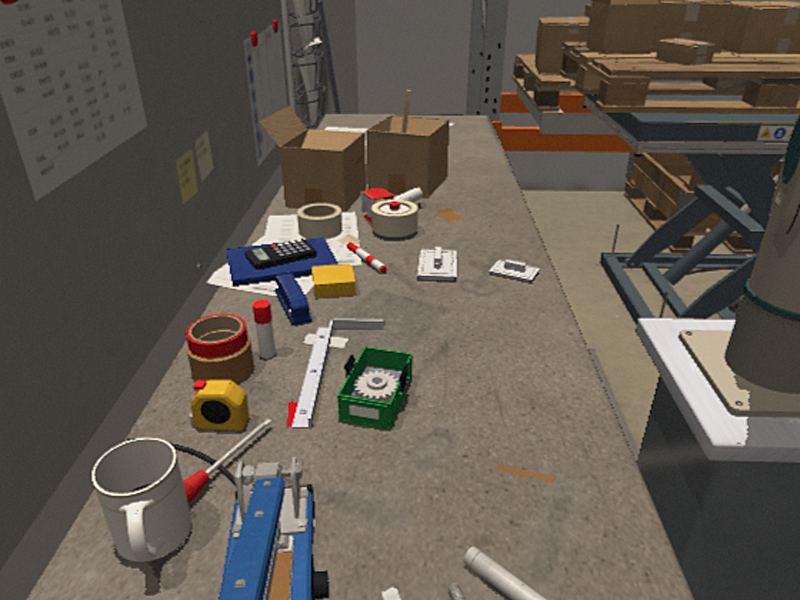

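The scene image (800 px scale) shows the green case with the gear at (335,276) and the stop's corner near (440,292), with its back leg running to (345,247) and its end leg to (415,325). There are two lid-like things: a larger one at (497,420) and a smaller one at (427,483). The other green box, at (80,160), has no gear. The side view agrees: case (377,387), stop corner about (330,325), large lid (437,264), small one (515,270).

```bash
cat > h.py <<'E'
import cv2,numpy as np
from cell import *
def ray(n,uv,p=None):
    p=p or camera_params(n);R=cv2.Rodrigues(np.array(p["rvec"]))[0];t=np.array(p["tvec"]).ravel();K=p["mtx"]
    uv=np.atleast_2d(np.asarray(uv,float))
    d=(uv-K[:2,2])/[K[0,0],K[1,1]]
    if n=="wrist":
        th=np.linalg.norm(d,axis=1,keepdims=True);d=np.c_[d/np.maximum(th,1e-9)*np.sin(th),np.cos(th)]
    else: d=np.c_[d,np.ones(len(d))]
    return -R.T@t,d@R
def onz(n,uv,z,p=None):
    c,d=ray(n,uv,p);return c+d*((z-c[2])/d[:,2:])
def proj(P,p):  # wrist fisheye
    R=cv2.Rodrigues(np.array(p["rvec"]))[0];q=np.atleast_2d(P)@R.T+np.array(p["tvec"]).ravel()
    r=np.hypot(q[:,0],q[:,1]);th=np.arctan2(r,q[:,2]);K=p["mtx"]
    return K[:2,2]+K[0,0]*q[:,:2]*(th/np.maximum(r,1e-9))[:,None]
E
python3 - <<'E'
from h import *
np.set_printoptions(precision=1,suppress=True)
for n,pts in dict(scene=dict(case=(335,276,25),corner=(441,292,18),backend=(345,247,18),endend=(414,325,9),lid=(497,420,11),small=(427,483,8),stapler=(494,283,30),notes=(511,320,15),glue=(434,240,50),meas=(378,215,33)),
 side=dict(case=(377,387,25),corner=(330,322,18),backend=(303,420,18),endend=(383,325,18),lid=(437,264,11))).items():
    for k,(u,v,z) in pts.items(): print(n,k,onz(n,(u*.7,v*.7),z)[0])
s=cv2.imread("pics/scene0.png")
hsv=cv2.cvtColor(s,cv2.COLOR_BGR2HSV)
m=((hsv[...,1]<50)&(hsv[...,2]>170)).astype(np.uint8)
cs,_=cv2.findContours(m,0,2)
for c in cs:
    if cv2.contourArea(c)>300:
        r=cv2.minAreaRect(c);
        if 250<r[0][0]<400 and r[0][1]>240: print(r,onz("scene",cv2.boxPoints(r),11))
E
python3 -c "
import cv2;s=cv2.imread('pics/scene0.png')[255:365,255:395];cv2.imwrite('pics/lidcrop.png',cv2.resize(s,(560,440),interpolation=cv2.INTER_CUBIC))"
```

```text
scene case [589.8  75.5  25. ]
scene corner [ 680.1 -111.7   18. ]
scene backend [677.1 128.1  18. ]
scene endend [ 586.1 -118.5    9. ]
scene lid [ 494.3 -347.4   11. ]
scene small [ 342.9 -324.2    8. ]
scene stapler [ 749.2 -184.7   30. ]
scene notes [ 695.6 -254.3   15. ]
scene glue [770.1 -30.6  50. ]
scene meas [790.7 132.2  33. ]
side case [589.1  87.5  25. ]
side corner [679.6 -94.2  18. ]
side backend [682.6 152.   18. ]
side endend [590.7 -87.8  18. ]
side lid [ 496.  -334.2   11. ]
((298.7751159667969, 337.0664367675781), (25.571733474731445, 43.638999938964844), 64.09349060058594) [[ 315.9 -280.1   11. ]
 [ 401.2 -318.    11. ]
 [ 370.2 -366.7   11. ]
 [ 289.6 -328.8   11. ]]
((347.0402526855469, 292.4378356933594), (58.02911376953125, 29.928207397460938), 32.905242919921875) [[ 460.9 -281.4   11. ]
 [ 544.1 -270.6   11. ]
 [ 532.1 -404.8   11. ]
 [ 454.9 -408.3   11. ]]
```

View pics/lidcrop.png

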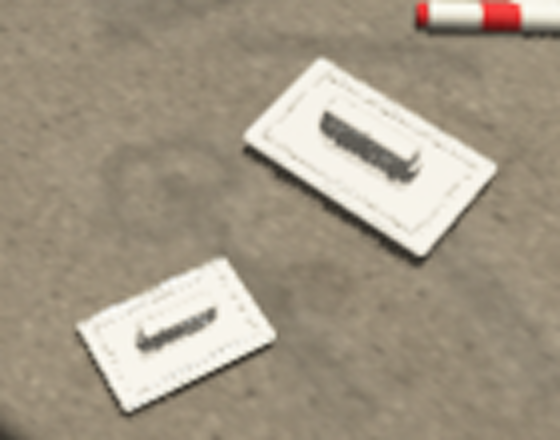

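Both lids are white plates with ribs. The larger, upper right in the crop at about (497,420) in the scene, measures roughly 120x76 mm from its contour, which matches the description; the smaller one is a decoy. Next I go above the case for a wrist look.

```bash
cat >> h.py <<'E'
def row(X,Y,Z,yawdeg):
    s=sensors.read_state();R=cv2.Rodrigues(np.array([0,0,s["tool_rot"][2]]))[0]@np.diag([1,-1,-1])
    d=R.T@(np.array([X,Y,Z])-s["eef_pos"])/10
    w=(np.degrees(s["tool_rot"][2])-yawdeg+180)%360-180
    print("row",np.round([*d,w],2))
def st():
    s=sensors.read_state();print("t",round(s["clock"],2),"p",np.round(s["eef_pos"],1),"rot",np.round(np.degrees(s["tool_rot"]),2),"F",np.round(s["force"],1),"w",round(s["width"],1),"g",round(s["gripper_force"],1))
E
python3 - <<'E'
from h import *
s=sensors.read_state();p=camera_params("wrist")
c,d=ray("wrist",p["mtx"][:2,2]);R=cv2.Rodrigues(np.array([0,0,s["tool_rot"][2]]))[0]@np.diag([1,-1,-1])
print("cam in tool",R.T@(c-s["eef_pos"]),"axis",R.T@d[0]); row(600,80,260,180)
E
```

```text
cam in tool [  72.97540269    1.11301463 -174.81144331] axis [-2.82608750e-01 -3.10480884e-04  9.59235215e-01]
row [-51.24 -32.73  -6.21 -24.57]
```

```bash
python3 -m inch '[[[-3.4,-2.2,-6.2,-6],[-6.8,-4.4,-6.2,-12],[-10.2,-6.6,-6.2,-18],[-13.6,-8.8,-6.2,-24.6],[-17,-11,-6.2,-24.6],[-20.4,-13.2,-6.2,-24.6],[-23.8,-15.4,-6.2,-24.6],[-27,-17.4,-6.2,-24.6]]]'
python3 -c "
from h import *
row(600,80,260,180)"
```

```text
clock: 0.82
eef_pos: [437.9, 328.0, 260.6]
tool_rot: [-3.142, -0.0, -3.141]
force: [0.8, 0.3, 0.8]
width: 85.5
gripper_force: 0.0
row [-16.2  -24.81   0.06   0.03]
```

```bash
python3 -m inch '[[[-2.2,-3.4,0,0],[-4.4,-6.8,0,0],[-6.6,-10.2,0,0],[-8.8,-13.6,0,0],[-11,-17,0,0],[-13.2,-20.4,0,0],[-16.2,-24.8,0,0],[-16.2,-24.8,0,0]]]' 3
python3 - <<'E'
from h import *
import json
st();p=camera_params("wrist");im=get_image("wrist")
json.dump({k:np.array(v).tolist() for k,v in p.items()},open("w1.json","w"))
cv2.imwrite("pics/w1.png",im);cv2.imwrite("pics/w1b.png",cv2.resize(im,(800,600),interpolation=cv2.INTER_CUBIC));st()
E
```

```text
clock: 1.48
eef_pos: [602.5, 73.3, 260.2]
tool_rot: [-3.136, 0.002, 3.133]
force: [-0.7, -1.6, -0.7]
width: 30.6
gripper_force: 0.0
t 1.48 p [602.5  73.3 260.2] rot [-1.797e+02  1.100e-01  1.795e+02] F [-0.7 -1.6 -0.7] w 30.6 g 0.0
t 1.53 p [602.4  73.8 260.1] rot [-1.7973e+02  9.0000e-02  1.7947e+02] F [ 2.1 -2.   0.6] w 29.9 g 0.0
```

View pics/w1b.png

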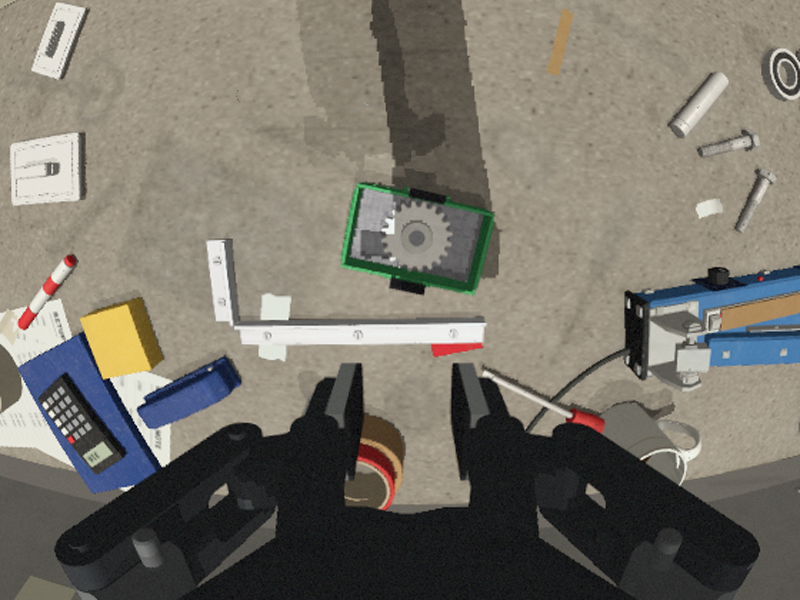

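The wrist view (800 px scale, right = +y, down = +x) shows the case with its gear at (420,238), turned about 9°. The stop's inner corner is at about (237,322), its back leg reaches (485,319) and its end leg (229,240). The lid is at (47,168).

```bash
python3 - <<'E'
from h import *
import json
np.set_printoptions(precision=1,suppress=True)
p={k:np.array(v) for k,v in json.load(open("w1.json")).items()}
im=cv2.imread("pics/w1.png");hsv=cv2.cvtColor(im,cv2.COLOR_BGR2HSV)
g=((abs(hsv[...,0].astype(int)-70)<20)&(hsv[...,1]>120)).astype(np.uint8)
c=max(cv2.findContours(g,0,1)[0],key=cv2.contourArea)[:,0]
h=cv2.convexHull(onz("wrist",c,45,p)[:,:2].astype(np.float32))
r=cv2.minAreaRect(h);print("case",r);print(cv2.boxPoints(r))
# stop: bright, low saturation
gray=cv2.cvtColor(im,6)
def edge(cols,rows,axis):
    out=[]
    for k in (cols if axis==0 else rows):
        prof=(gray[rows,k] if axis==0 else gray[k,cols]).astype(float)
        dd=np.diff(prof);i=np.argmax(np.abs(dd));out.append((k,(rows if axis==0 else cols)[i]+.5) if axis==0 else (cols[i]+.5,k))
    return np.array(out)
E=edge(list(range(205,335,5)),list(range(213,232)),0)
B=onz("wrist",E,0,p)[:,:2];print(B[::3]);f=np.polyfit(B[:,1],B[:,0],1);res=B[:,0]-np.polyval(f,B[:,1]);k=abs(res)<2;f=np.polyfit(B[k,1],B[k,0],1);print("back x=",f,k.sum())
E=edge(list(range(154,174)),list(range(170,220,3)),1)
C=onz("wrist",E,0,p)[:,:2];print(C[::3]);e=np.median(C[:,1]);q=np.polyfit(C[:,0],C[:,1],1);print("end y=",q,e)
y=np.polyval(q,f[1]-40);print("corner",np.polyval(f,np.polyval(q,680)),np.polyval(q,680),"yaw back",-np.degrees(np.arctan(f[0])),"yaw end",np.degrees(np.arctan(q[0])))
E
python3 -c "
import cv2;s=cv2.imread('pics/w1.png')[120:250,140:350];cv2.imwrite('pics/w1c.png',cv2.resize(s,(798,494),interpolation=cv2.INTER_CUBIC))"
```

```text
case ((587.6701049804688, 82.9345474243164), (120.9549560546875, 79.4930648803711), 77.15721130371094)
[[535.5  32.8]
 [613.   15.1]
 [639.9 133.1]
 [562.4 150.7]]
[[681.8 -42.1]
 [681.8 -19.7]
 [681.8   2.2]
 [680.4  24. ]
 [680.4  45.3]
 [680.6  66.6]
 [680.7  87.8]
 [679.4 109.1]
 [679.6 130.5]]
back x= [ -0.  681.5] 26
[[ 595.5 -108.8]
 [ 608.7 -108.5]
 [ 621.9 -108.2]
 [ 635.3 -108.1]
 [ 648.9 -108. ]
 [ 662.6 -108. ]]
end y= [   0.  -116.2] -108.53803525119379
corner 682.9718986882601 -107.8507260497881 yaw back 0.7988548570197492 yaw end 0.6999917925748317
```

View pics/w1c.png

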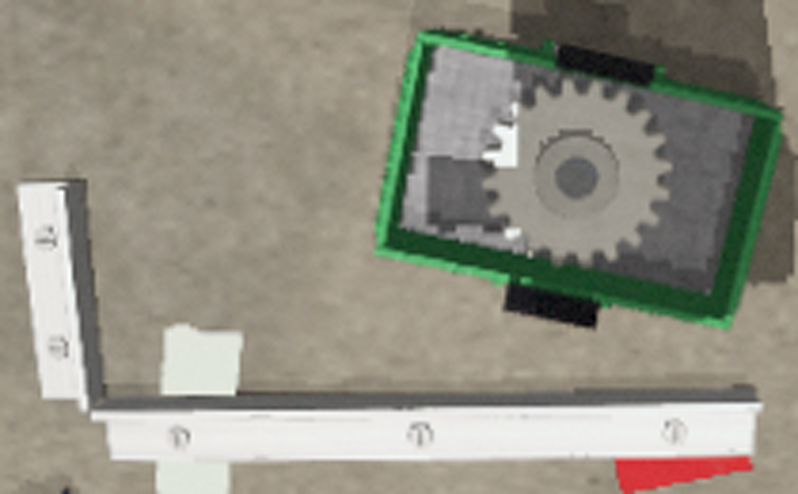

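```bash
python3 -c "
from h import *
st();row(603.3,139.3,70,167.15);row(603.3,139.3,35,167.15)"
```

```text
t 1.53 p [602.4  73.8 260.1] rot [-1.7973e+02  9.0000e-02  1.7947e+02] F [ 2.1 -2.   0.6] w 29.9 g 0.0
row [-0.03  6.55 19.01 12.32]
row [-0.03  6.55 22.51 12.32]
```

```bash
python3 -m inch '[[[0,2,3.4,6],[0,4,6.8,12.3],[0,6,10.2,12.3],[0,6,13.6,12.3],[0,6,16,12.3],[0,6,17.5,12.3],[0,6,17.5,12.3],[0,6,17.5,12.3]]]' 2
python3 -c "
from h import *
st();row(603.3,139.3,35,167.15)"
```

```text
clock: 2.2
eef_pos: [598.5, 142.7, 85.0]
tool_rot: [-3.141, -0.002, 2.928]
force: [0.6, -0.5, 0.4]
width: 20.0
gripper_force: 0.0
t 2.2 p [598.5 142.7  85. ] rot [-1.7997e+02 -1.1000e-01  1.6777e+02] F [ 0.6 -0.5  0.4] w 20.0 g 0.0
row [-0.54 -0.23  5.    0.62]
```

```bash
python3 -m inch '[[[-0.5,-0.2,2,0.6],[-0.5,-0.2,2,0.6]]]' | head -2
python3 - <<'E'
from h import *
st();p=camera_params("wrist");im=get_image("wrist");cv2.imwrite("pics/w2.png",im)
hsv=cv2.cvtColor(im,cv2.COLOR_BGR2HSV)
g=((abs(hsv[...,0].astype(int)-70)<20)&(hsv[...,1]>120)).astype(np.uint8)
c=max(cv2.findContours(g,0,1)[0],key=cv2.contourArea)[:,0]
h=cv2.convexHull(onz("wrist",c,45,p)[:,:2].astype(np.float32));r=cv2.minAreaRect(h);print(r,cv2.boxPoints(r))
print(proj(sensors.read_state()["eef_pos"],p)/0.7)
cv2.imwrite("pics/w2b.png",cv2.resize(im,(800,600)))
E
```

```text
clock: 2.37
eef_pos: [603.9, 138.7, 65.1]
t 2.37 p [603.9 138.7  65.1] rot [-1.7997e+02 -2.0000e-02  1.6709e+02] F [-1.1 -0.2  0.1] w 20.1 g 0.0
((583.5726318359375, 70.88768005371094), (92.73945617675781, 81.21696472167969), 77.12491607666016) [[533.6527    34.732403]
 [612.82776   16.63514 ]
 [633.49255  107.04295 ]
 [554.3175   125.14022 ]]
[[403.74934699 353.19891894]]
```

View pics/w2b.png

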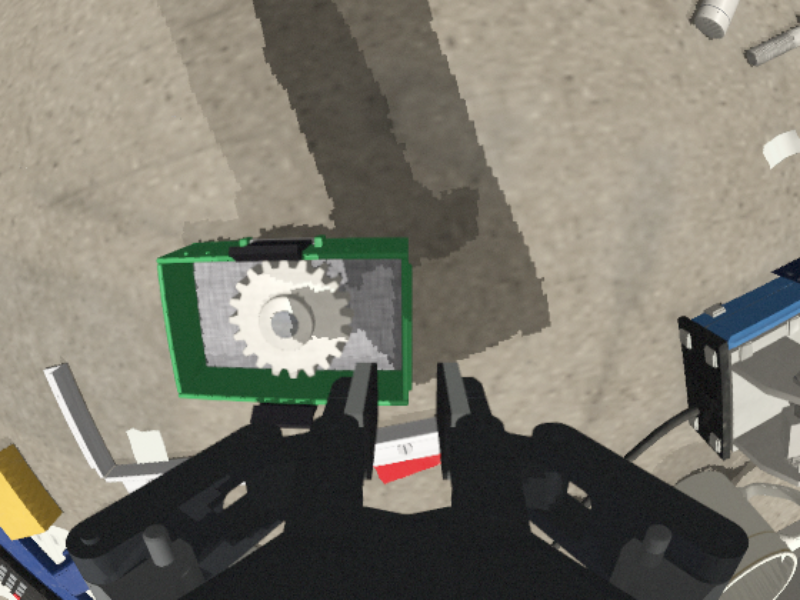

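The open fingers (375–440, row 370) straddle the case's +y end wall (col about 408), with the gear well clear at (287,320). I descend and grip the wall.

```bash
python3 -m inch '[[[0,0,1.5,0],[0,0,3,0],[0,0,3,0]]]' ; python3 -m inch '[[[0,0,0,0],[0,0,0,0],[0,0,0,0],[0,0,0,0]]]' 0
python3 -c "
from h import *
st();row(632,25,35,180.75)"
```

```text
clock: 2.67
eef_pos: [602.7, 139.2, 35.1]
tool_rot: [-3.141, -0.002, 2.917]
force: [-0.5, -0.6, -0.3]
width: 20.2
gripper_force: 0.0
clock: 3.0
eef_pos: [604.7, 139.4, 36.8]
tool_rot: [3.141, 0.002, 2.917]
force: [-0.4, 0.5, -0.3]
width: 0.1
gripper_force: 0.0
t 3.0 p [604.7 139.4  36.8] rot [1.7995e+02 1.0000e-01 1.6713e+02] F [-0.4  0.5 -0.3] w 0.1 g 0.0
row [ -5.21 -10.54   0.18 -13.62]
```

Run:
```python
from h import *
st();p=camera_params("wrist");im=get_image("wrist");cv2.imwrite("pics/w3.png",im)
print((proj(sensors.read_state()["eef_pos"],p)-[170,170])*800/220)
cv2.imwrite("pics/w3b.png",cv2.resize(im[170:335,170:390],(800,600),interpolation=cv2.INTER_CUBIC))
```

```text
t 3.0 p [604.7 139.4  36.8] rot [1.7995e+02 1.0000e-01 1.6713e+02] F [-0.4  0.5 -0.3] w 0.1 g 0.0
[[408.1610585  278.45967515]]
```

View pics/w3b.png

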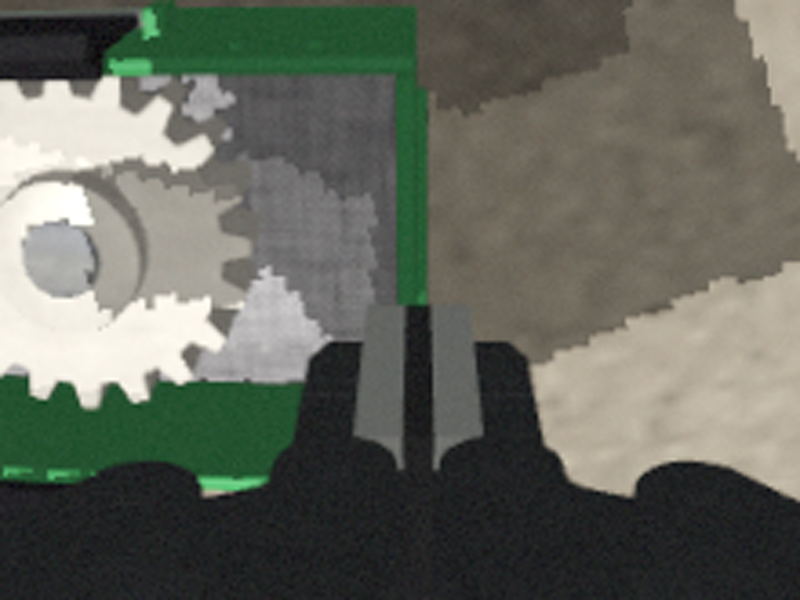

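The pads close exactly over the wall line (cols 400–430 in the crop), but the readout says 0.1 mm and 0 N. A small pull should show whether the wall is held.

```bash
python3 -m inch '[[[0,0,0,0],[0,-0.4,0,0],[0,-0.8,0,0],[0,-1.2,0,0],[0,-1.2,0,0]]]' 0
python3 - <<'E'
from h import *
st();im=get_image("wrist");cv2.imwrite("pics/w4.png",im)
a=cv2.imread("pics/w3.png")
for i in(a,im):
    hsv=cv2.cvtColor(i,cv2.COLOR_BGR2HSV);g=((abs(hsv[...,0].astype(int)-70)<20)&(hsv[...,1]>120))
    print([ (np.where(g[r,:320])[0].min(),np.where(g[r,:320])[0].max()) for r in (200,220,240)])
E
```

```text
clock: 3.47
eef_pos: [600.9, 125.5, 35.5]
tool_rot: [-3.14, -0.0, 2.915]
force: [0.4, -0.1, -0.4]
width: -0.1
gripper_force: 0.0
t 3.47 p [600.9 125.5  35.5] rot [-1.7993e+02 -2.0000e-02  1.6703e+02] F [ 0.4 -0.1 -0.4] w -0.1 g 0.0
[(np.int64(88), np.int64(286)), (np.int64(91), np.int64(286)), (np.int64(94), np.int64(286))]
[(np.int64(106), np.int64(313)), (np.int64(109), np.int64(312)), (np.int64(112), np.int64(312))]
```

Run:
```python
from h import *
p=camera_params("wrist");s=sensors.read_state()
R=cv2.Rodrigues(np.array([0,0,s["tool_rot"][2]]))[0]@np.diag([1,-1,-1])
for v in([11,0,0],[0,0,0],[-11,0,0],[11,0,-10],[11,0,-20],[0,0,-10],[0,0,-20],[0,0,-30]): print(v,(proj(s["eef_pos"]+R@np.array(v,float),p)-[170,170])*800/220)
hsv=cv2.cvtColor(cv2.imread("pics/w4.png"),40);g=((abs(hsv[...,0].astype(int)-70)<20)&(hsv[...,1]>120)).astype(np.uint8)
c=max(cv2.findContours(g,0,1)[0],key=cv2.contourArea)[:,0]
for z in(30,45):
    h=cv2.convexHull(onz("wrist",c,z,p)[:,:2].astype(np.float32));r=cv2.minAreaRect(h);print(z,r)
cv2.imwrite("pics/w4b.png",cv2.resize(cv2.imread("pics/w4.png")[120:330,100:380],(800,600),interpolation=cv2.INTER_CUBIC))
```

```text
[11, 0, 0] [[408.57292408 214.87187952]]
[0, 0, 0] [[408.66391433 279.68061907]]
[-11, 0, 0] [[408.76601735 341.66496507]]
[11, 0, -10] [[408.17565001 237.24826852]]
[11, 0, -20] [[407.7356544  262.13886903]]
[0, 0, -10] [[408.2858405  304.89919043]]
[0, 0, -20] [[407.86943261 332.81505873]]
[0, 0, -30] [[407.40912023 363.84866572]]
30 ((587.22705078125, 61.55364227294922), (93.71543884277344, 88.25225067138672), 77.50556945800781)
45 ((582.5017700195312, 68.37910461425781), (85.92198181152344, 80.91317749023438), 77.50556182861328)
```

View pics/w4b.png

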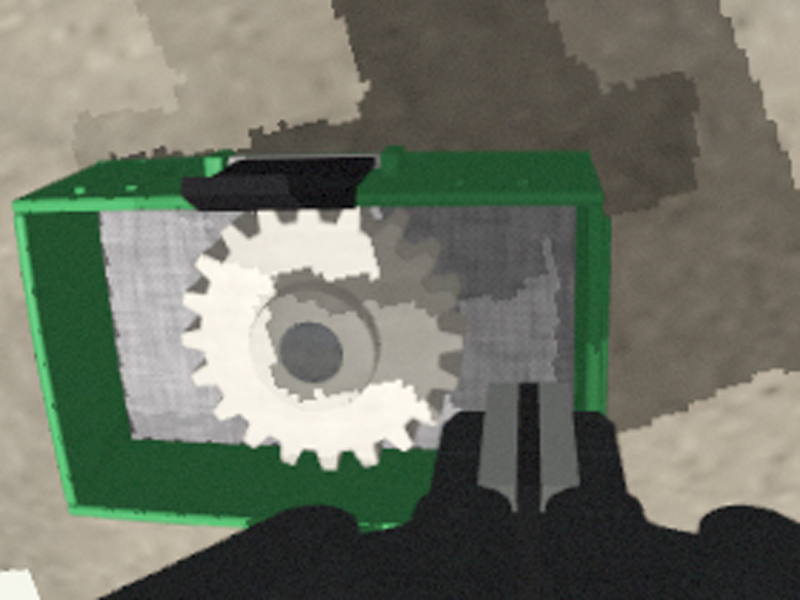

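The fingers closed without holding anything: the case did not move, though the pads passed over its wall. So the real tips are higher than assumed. I'll touch the bench beside the case to find the tip height.

```bash
python3 -m inch '[[[0,1,-2,0],[0,4,-2,0],[0,6,-2,0],[0,6,1,0],[0,6,1.5,0],[0,6,1.5,0]]]' | head -4; python3 -c "
from h import *
p=camera_params('wrist');im=get_image('wrist');cv2.imwrite('pics/w5.png',im)"
python3 -m inch '[[[0,0,0.5,0],[0,0,0.5,0]]]' |head -4; python3 -m inch '[[[0,0,0.5,0],[0,0,0.5,0]]]'|head -4
```

```text
clock: 4.02
eef_pos: [612.3, 185.2, 18.4]
tool_rot: [-3.139, -0.004, 2.917]
force: [-0.0, -0.4, -0.1]
clock: 4.23
eef_pos: [614.9, 185.0, 15.8]
tool_rot: [-3.141, 0.001, 2.916]
force: [-0.1, -0.3, 0.1]
clock: 4.4
eef_pos: [614.5, 185.5, 10.4]
tool_rot: [-3.141, -0.0, 2.916]
force: [0.5, 1.0, -0.1]
```

```bash
for i in 1; do python3 -m inch '[[[0,0,0.4,0],[0,0,0.4,0]]]' |head -4; python3 -m inch '[[[0,0,0.3,0],[0,0,0.3,0]]]'|head -4;  python3 -m inch '[[[0,0,0.2,0],[0,0,0.2,0]]]'|head -4; done
```

```text
clock: 4.57
eef_pos: [614.3, 185.7, 6.1]
tool_rot: [-3.141, -0.001, 2.917]
force: [0.8, 0.2, -1.0]
clock: 4.73
eef_pos: [614.3, 185.9, 3.1]
tool_rot: [-3.141, -0.001, 2.917]
force: [-1.0, -0.7, -0.8]
clock: 4.9
eef_pos: [614.3, 185.9, 1.2]
tool_rot: [-3.141, -0.0, 2.917]
force: [-0.0, 0.3, -0.5]
```

```bash
python3 -m inch '[[[0,0,0.2,0],[0,0,0.2,0]]]' |sed -n 2,4p;python3 -m inch '[[[0,0,0.2,0],[0,0,0.2,0]]]' |sed -n 2,4p; python3 -c "
from h import *
im=get_image('wrist');cv2.imwrite('pics/w6.png',im)
cv2.imwrite('pics/w6b.png',cv2.resize(im[150:330,160:400],(800,600),interpolation=cv2.INTER_CUBIC));st()"
```

```text
eef_pos: [614.4, 185.9, -0.7]
tool_rot: [-3.141, -0.0, 2.917]
force: [-0.3, 1.0, 0.1]
eef_pos: [614.4, 185.9, -2.7]
tool_rot: [-3.141, -0.0, 2.917]
force: [0.1, 0.1, 0.3]
t 5.28 p [614.4 185.9  -2.6] rot [-1.7999e+02 -2.0000e-02  1.6713e+02] F [ 0.5 -0.6 -0.5] w 0.0 g 0.0
```

View pics/w6b.png

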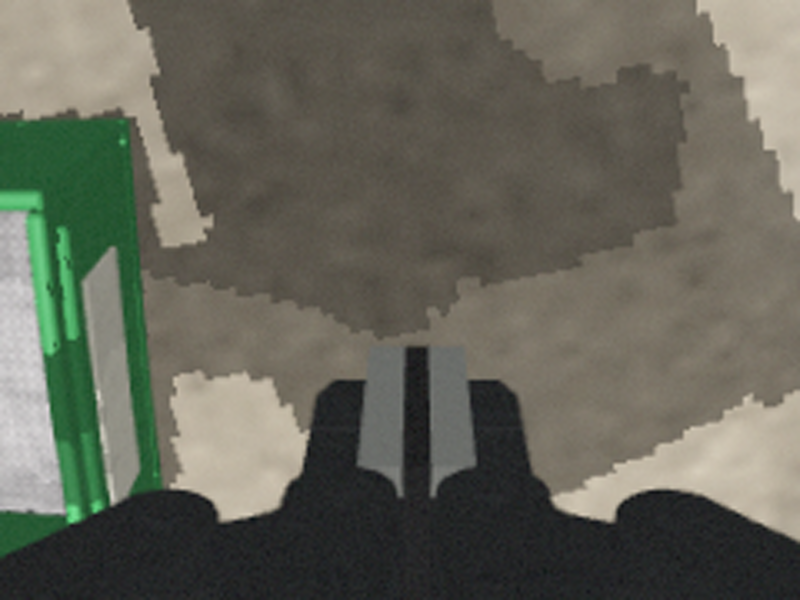

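The case's end is at left, undisturbed, and the finger shadow at (400,335) almost meets the tips at (415,347), so contact is close. I keep going down in small steps.

```bash
for i in 1 2; do python3 -m inch '[[[0,0,0.2,0],[0,0,0.2,0]]]' |sed -n 2,4p; done; python3 -m inch '[[[0,0,0.2,0],[0,0,0.2,0]]]' |sed -n 2,4p
```

```text
eef_pos: [614.4, 185.9, -4.7]
tool_rot: [-3.141, -0.0, 2.917]
force: [-0.6, -0.5, 0.5]
eef_pos: [614.3, 185.9, -6.7]
tool_rot: [-3.141, -0.0, 2.917]
force: [-0.7, -0.2, -0.3]
eef_pos: [614.3, 185.9, -8.8]
tool_rot: [-3.141, -0.0, 2.917]
force: [0.3, -0.1, -0.1]
```

```bash
python3 -m inch '[[[0,0,0.2,0],[0,0,0.2,0]]]' |sed -n 2,4p; python3 -m inch '[[[0,0,0.2,0],[0,0,0.2,0]]]' |sed -n 2,4p;python3 -m inch '[[[0,0,0.15,0],[0,0,0.15,0]]]' |sed -n 2,4p
```

```text
eef_pos: [614.3, 185.8, -10.7]
tool_rot: [-3.141, -0.0, 2.917]
force: [0.6, -0.5, 0.7]
eef_pos: [614.3, 185.9, -12.7]
tool_rot: [-3.141, -0.0, 2.917]
force: [-0.2, 0.1, -0.5]
eef_pos: [614.4, 185.9, -14.2]
tool_rot: [-3.141, -0.0, 2.917]
force: [0.8, 0.5, -0.8]
```

```bash
python3 -m inch '[[[0,0,0.2,0],[0,0,0.2,0]]]' |sed -n 2,4p; python3 -m inch '[[[0,0,0.2,0],[0,0,0.2,0]]]' |sed -n 2,4p;python3 -m inch '[[[0,0,0.2,0],[0,0,0.2,0]]]' |sed -n 2,4p
```

```text
eef_pos: [614.4, 185.9, -16.2]
tool_rot: [-3.141, -0.0, 2.917]
force: [-0.3, -0.2, -1.0]
eef_pos: [614.3, 185.9, -18.3]
tool_rot: [-3.141, -0.001, 2.917]
force: [-0.9, 0.5, 0.2]
eef_pos: [614.3, 185.8, -20.3]
tool_rot: [-3.141, -0.0, 2.917]
force: [0.0, 0.6, 0.0]
```

Run:
```python
from h import *
p=camera_params("wrist");im=get_image("wrist");cv2.imwrite("pics/w7.png",im);st()
g=cv2.cvtColor(im,6)
for n in("w6","w7"):
    print(n,cv2.cvtColor(cv2.imread(f"pics/{n}.png"),6)[244:264:1,276])
    print(n,cv2.cvtColor(cv2.imread(f"pics/{n}.png"),6)[244:264:1,294])
```

```text
t 6.83 p [614.4 185.9 -20.1] rot [-1.7999e+02 -2.0000e-02  1.6713e+02] F [0.5 0.2 0.3] w -0.1 g 0.0
w6 [ 82  82  79  81  81  85  84 109 112 109 108 106 113 110 107 106 109 110
 109 111]
w6 [114 115 116 114 118 116 120 117 116 112 108 104 110 106 109 107 106 107
 107 109]
w7 [ 90  88  86  85  88  90  89  92  89  96 111 111 114 112 111 113 115 112
 114 112]
w7 [ 94  93  91  93  93  92  90  95  93  95 110 114 112 111 113 112 112 113
 113 114]
```

The picture geometry (the pad gap's pixel size and the tip's row) puts the real tips about 30–35 mm short of the reported TCP. I continue down to confirm by touch.

```bash
python3 -m inch '[[[0,0,0.3,0],[0,0,0.3,0]]]' |sed -n 2,4p; python3 -m inch '[[[0,0,0.3,0],[0,0,0.3,0]]]' |sed -n 2,4p;python3 -m inch '[[[0,0,0.2,0],[0,0,0.2,0]]]' |sed -n 2,4p;python3 -m inch '[[[0,0,0.2,0],[0,0,0.2,0]]]' |sed -n 2,4p
```

```text
eef_pos: [614.3, 185.8, -23.4]
tool_rot: [-3.141, -0.001, 2.917]
force: [0.1, 0.7, -0.3]
eef_pos: [614.2, 185.8, -26.5]
tool_rot: [-3.141, -0.001, 2.917]
force: [0.3, 1.0, -0.0]
eef_pos: [614.3, 185.9, -28.3]
tool_rot: [-3.141, -0.0, 2.917]
force: [-0.1, 0.5, 0.1]
eef_pos: [614.4, 185.9, -30.2]
tool_rot: [-3.141, -0.0, 2.917]
force: [1.0, -0.2, 0.8]
```

```bash
python3 -m inch '[[[0,0,0.2,0],[0,0,0.2,0]]]' |sed -n 2,4p; python3 -m inch '[[[0,0,0.2,0],[0,0,0.2,0]]]' |sed -n 2,4p;python3 -m inch '[[[0,0,0.1,0],[0,0,0.1,0]]]' |sed -n 2,4p;python3 -m inch '[[[0,0,0.1,0],[0,0,0.1,0]]]' |sed -n 2,4p
```

```text
eef_pos: [614.4, 185.9, -32.2]
tool_rot: [-3.141, -0.0, 2.917]
force: [0.3, -0.9, -0.4]
eef_pos: [614.6, 185.9, -32.6]
tool_rot: [3.141, -0.0, 2.917]
force: [-2.1, -0.8, 9.5]
eef_pos: [614.6, 186.0, -32.6]
tool_rot: [3.141, -0.0, 2.917]
force: [-4.8, -1.6, 16.8]
eef_pos: [614.6, 186.0, -32.7]
tool_rot: [3.141, 0.0, 2.917]
force: [-5.7, -1.2, 23.3]
```

Bench contact comes at a reported z of -32.4, so true tip z = reported z + 32.4, with stiffness about 7 N/mm. I redo the wall grip with that correction.

```bash
python3 -m inch '[[[0,0,-3,0],[0,0,-6,0],[0,0,-7.5,0],[0,0,-7.5,0]]]' 2|head -4; python3 -c "
from h import *
row(603.3,139.3,36,167.15);row(603.3,139.3,2,167.15)"
```

```text
clock: 8.5
eef_pos: [617.7, 186.8, 43.3]
tool_rot: [3.138, 0.006, 2.917]
force: [0.8, 0.3, 0.5]
row [ 0.34 -4.96  0.73 -0.03]
row [ 0.34 -4.96  4.13 -0.03]
```

```bash
python3 -m inch '[[[0,-2.4,0,0],[0.1,-4.8,0,0],[0.1,-4.8,0,0],[0.1,-4.8,1.8,0],[0.1,-4.8,3.6,0],[0.1,-4.8,3.6,0]]]' ;python3 -m inch '[[[0,0,0,0],[0,0,0,0],[0,0,0,0],[0,0,0,0]]]' 0
```

```text
clock: 9.0
eef_pos: [599.7, 138.5, -0.6]
tool_rot: [-3.139, -0.006, 2.917]
force: [-1.6, -0.3, 0.4]
width: 19.9
gripper_force: 0.0
clock: 9.33
eef_pos: [602.6, 139.1, 3.4]
tool_rot: [-3.141, -0.0, 2.917]
force: [-0.8, -0.5, -2.8]
width: 0.9
gripper_force: 52.9
```

Gripped at 53 N. I drag it along the bench, turning it as I go.

```bash
python3 -m inch '[[[-0.6,-1.2,0.05,-1.7],[-1.3,-2.5,0.05,-3.4],[-2,-3.9,0.05,-5.1],[-2.7,-5.3,0.05,-6.8],[-3.4,-6.7,0.05,-8.5],[-4.1,-8.1,0.05,-10.2],[-4.8,-9.4,0.05,-11.9],[-5.4,-10.4,0.05,-13.6]]]';python3 -m inch '[[[0,0,0,0],[0,0,0,0]]]'
python3 - <<'E'
from h import *
import json
np.set_printoptions(precision=1,suppress=True)
p={k:np.array(v) for k,v in json.load(open("w1.json")).items()}
gray=cv2.cvtColor(cv2.imread("pics/w1.png"),6).astype(float)
U=[];V=[]
for k in range(180,335,5): U.append((k,213+np.argmax(np.diff(gray[213:232,k]))+1))
for r in range(175,220,3): V.append((155+np.argmin(np.diff(gray[r,155:172]))+1,r))
B=onz("wrist",U,18,p);C=onz("wrist",V,18,p)
f=np.polyfit(B[:,1],B[:,0],1);q=np.polyfit(C[:,0],C[:,1],1);y=np.polyval(q,675);x=np.polyval(f,y);print("corner",x,y,np.degrees(f[0]),np.degrees(q[0]))
st()
E
```

```text
clock: 10.0
eef_pos: [632.6, 25.0, 3.1]
tool_rot: [3.141, 0.0, -3.128]
force: [-1.7, 1.5, -2.0]
width: 1.1
gripper_force: 53.4
clock: 10.17
eef_pos: [632.8, 24.8, 3.0]
tool_rot: [-3.141, 0.001, -3.131]
force: [0.7, -1.4, -3.2]
width: 1.2
gripper_force: 53.1
corner 677.0486262572482 -99.44249150678155 -0.7030886124031311 0.7301483626304763
t 10.17 p [632.8  24.8   3. ] rot [-180.     0.1 -179.4] F [ 0.7 -1.4 -3.2] w 1.2 g 53.1
```

```bash
python3 -m inch '[[[0,-0.25,0,0],[0,-0.5,0,0],[0,-0.5,0,0]]]'|sed -n 2,4p;for i in 1; do python3 -m inch '[[[0,-0.15,0,0],[0,-0.15,0,0]]]'|sed -n 2,4p; python3 -m inch '[[[0,-0.15,0,0],[0,-0.15,0,0]]]'|sed -n 2,4p; done
```

```text
eef_pos: [632.4, 22.3, 2.8]
tool_rot: [3.141, 0.0, -3.128]
force: [0.2, 1.3, -0.6]
eef_pos: [632.4, 20.1, 2.7]
tool_rot: [3.141, 0.0, -3.128]
force: [-0.4, 1.4, -1.6]
eef_pos: [632.5, 17.9, 2.6]
tool_rot: [-3.142, 0.0, -3.129]
force: [-0.6, 1.4, -1.5]
```

```bash
python3 -m inch '[[[0,-0.15,0,0],[0,-0.15,0,0]]]'|sed -n 2,4p; python3 -m inch '[[[0,-0.1,0,0],[0,-0.1,0,0]]]'|sed -n 2,4p;  python3 -m inch '[[[0,-0.1,0,0],[0,-0.1,0,0]]]'|sed -n 2,4p
```

```text
eef_pos: [632.5, 16.1, 2.6]
tool_rot: [-3.141, -0.0, -3.129]
force: [0.0, 1.0, -1.7]
eef_pos: [632.6, 15.4, 2.6]
tool_rot: [3.141, 0.0, -3.129]
force: [0.7, 1.4, -2.1]
eef_pos: [632.8, 15.3, 2.7]
tool_rot: [3.14, 0.001, -3.129]
force: [1.1, 3.1, -1.7]
```

```bash
python3 -m inch '[[[-0.2,0,0,0],[-0.4,0,0,0],[-0.4,0,0,0]]]'|sed -n 2,4p; python3 -m inch '[[[-0.15,0,0,0],[-0.15,0,0,0]]]'|sed -n 2,4p;  python3 -m inch '[[[-0.15,0,0,0],[-0.15,0,0,0]]]'|sed -n 2,4p; python3 -m inch '[[[-0.1,0,0,0],[-0.1,0,0,0]]]'|sed -n 2,4p
```

```text
eef_pos: [634.0, 15.7, 2.5]
tool_rot: [3.14, -0.005, -3.129]
force: [-5.4, 5.2, 3.2]
eef_pos: [634.4, 15.8, 2.5]
tool_rot: [3.14, -0.007, -3.129]
force: [-7.2, 6.3, 5.5]
eef_pos: [635.0, 16.0, 2.5]
tool_rot: [3.14, -0.009, -3.129]
force: [-8.4, 5.3, 6.5]
eef_pos: [635.7, 16.1, 2.6]
tool_rot: [3.14, -0.009, -3.13]
force: [-9.6, 5.3, 6.7]
```

```bash
python3 -m inch '[[[0,0,0,0],[0,0,0,0],[0,0,0,0]]]' 2; python3 -m inch '[[[0,0,-3,0],[0,0,-6,0],[1,-2,-9,0],[2,-4,-12,0],[3,-6,-15,0],[3,-6,-15,0],[3,-6,-15,0],[3,-6,-15,0]]]'|head -4
python3 - <<'E'
from h import *
import json
np.set_printoptions(precision=1,suppress=True)
st();p=camera_params("wrist");im=get_image("wrist");json.dump({k:np.array(v).tolist() for k,v in p.items()},open("w8.json","w"))
cv2.imwrite("pics/w8.png",im);cv2.imwrite("pics/w8b.png",cv2.resize(im[100:310,140:420],(800,600),interpolation=cv2.INTER_CUBIC))
hsv=cv2.cvtColor(im,40);g=((abs(hsv[...,0].astype(int)-70)<20)&(hsv[...,1]>120)).astype(np.uint8)
c=max(cv2.findContours(g,0,1)[0],key=cv2.contourArea)[:,0]
h=cv2.convexHull(onz("wrist",c,45,p)[:,:2].astype(np.float32));r=cv2.minAreaRect(h);print(r,cv2.boxPoints(r))
E
```

```text
clock: 12.25
eef_pos: [641.4, 12.9, 2.9]
tool_rot: [-3.14, 0.001, -3.13]
force: [-0.1, -0.2, 0.4]
width: 20.3
gripper_force: 0.0
clock: 12.92
eef_pos: [611.4, -45.9, 152.4]
tool_rot: [3.141, 0.0, -3.129]
force: [1.3, 0.6, -0.4]
t 12.92 p [611.4 -45.9 152.4] rot [ 180.     0.  -179.3] F [ 1.3  0.6 -0.4] w 19.6 g 0.0
((632.4271240234375, -40.68341827392578), (120.49781799316406, 82.13874816894531), 89.16107177734375) [[ 590.5 -100.3]
 [ 672.6 -101.5]
 [ 674.4   19. ]
 [ 592.2   20.2]]
```

View pics/w8b.png

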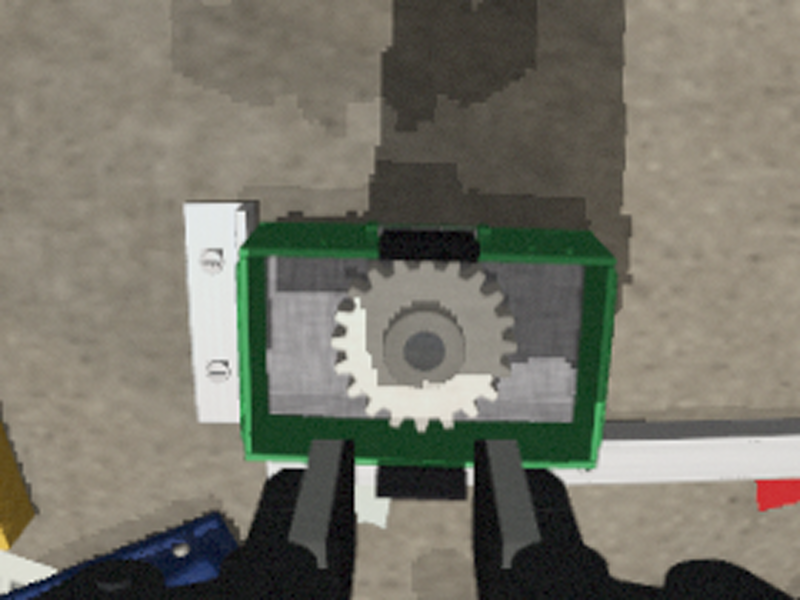

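The last view shows the case (crop px 240–615 × 225–465) on the end leg at left, but about 1.5° off square, with a small gap at the back leg near the corner. I nudge it in with closed fingers: first on the long side next to the clip, then on the short end.

```bash
python3 -m inch '[[[2,-1.6,0,0],[4.2,-3.2,2,0],[4.2,-3.2,6,0],[4.2,-3.2,10,0],[4.2,-3.2,14,0],[4.2,-3.2,17,0],[4.2,-3.2,17.4,0],[4.2,-3.2,17.4,0]]]' 0|sed -n 2,5p; python3 -m inch '[[[-0.5,0,0,0],[-1.2,0,0,0],[-1.5,0,0,0],[-1.5,0,0,0]]]' |sed -n 2,4p;python3 -m inch '[[[-0.2,0,0,0],[-0.2,0,0,0]]]' |sed -n 2,4p
```

```text
eef_pos: [567.3, -77.0, -24.3]
tool_rot: [3.14, -0.006, -3.127]
force: [-0.3, 0.8, 0.8]
width: 0.1
eef_pos: [586.6, -78.1, -19.1]
tool_rot: [-3.141, 0.003, -3.128]
force: [-2.9, 0.7, 5.4]
eef_pos: [588.7, -78.2, -18.9]
tool_rot: [-3.141, 0.004, -3.129]
force: [-1.0, 0.2, 4.5]
```

```bash
python3 -m inch '[[[-0.2,0,-0.1,0],[-0.2,0,-0.1,0]]]' |sed -n 2,4p;python3 -m inch '[[[-0.2,0,0,0],[-0.2,0,0,0]]]' |sed -n 2,4p;python3 -m inch '[[[-0.2,0,0,0],[-0.2,0,0,0]]]' |sed -n 2,4p
```

```text
eef_pos: [589.6, -78.3, -18.9]
tool_rot: [-3.141, 0.001, -3.129]
force: [-2.8, -0.3, 7.6]
eef_pos: [589.5, -78.4, -19.1]
tool_rot: [-3.141, -0.002, -3.129]
force: [-7.6, -0.7, 10.9]
eef_pos: [589.7, -78.7, -19.2]
tool_rot: [-3.141, -0.006, -3.129]
force: [-9.5, -0.7, 14.3]
```

```bash
python3 -m inch '[[[1,0,-0.5,0],[2,0,-2,0],[2,1,-6,0],[0,4,-8,0],[-2,8,-8,0],[-4.2,12,-8,0],[-4.2,13.8,-8,0],[-4.2,13.8,-6,0]]]' |sed -n 2,4p; python3 -m inch '[[[0,0,2,0],[0,0,4.5,0],[0,0,5.5,0],[0,0,5.5,0]]]' |sed -n 2,4p;python3 -m inch '[[[0,-0.7,0,0],[0,-1.4,0,0],[0,-2,0,0],[0,-2,0,0]]]' |sed -n 2,4p
```

```text
eef_pos: [639.0, 71.5, 43.9]
tool_rot: [3.134, 0.013, -3.12]
force: [1.0, 1.5, -0.8]
eef_pos: [631.4, 60.4, -17.6]
tool_rot: [-3.141, -0.004, -3.129]
force: [-0.1, -0.2, -0.4]
eef_pos: [634.3, 37.0, -14.0]
tool_rot: [-3.14, 0.002, -3.132]
force: [-0.5, -0.3, 0.4]
```

```bash
python3 -m inch '[[[0,-0.2,0,0],[0,-0.2,0,0]]]' |sed -n 2,4p;python3 -m inch '[[[0,-0.2,0,0],[0,-0.2,0,0]]]' |sed -n 2,4p;python3 -m inch '[[[0,-0.2,0,0],[0,-0.2,0,0]]]' |sed -n 2,4p;python3 -m inch '[[[0,-0.2,0,0],[0,-0.2,0,0]]]' |sed -n 2,4p
```

```text
eef_pos: [633.7, 37.8, -14.7]
tool_rot: [3.142, 0.001, -3.13]
force: [-0.2, -0.3, -1.2]
eef_pos: [633.3, 36.3, -15.2]
tool_rot: [3.142, 0.0, -3.129]
force: [0.1, 0.6, -0.1]
eef_pos: [633.2, 34.1, -15.4]
tool_rot: [-3.141, -0.0, -3.129]
force: [0.1, -0.5, -0.2]
eef_pos: [633.2, 32.0, -15.5]
tool_rot: [-3.141, -0.0, -3.129]
force: [-0.1, -0.2, -0.8]
```

```bash
python3 -m inch '[[[0,-0.3,0,0],[0,-0.3,0,0]]]' |sed -n 2,4p;python3 -m inch '[[[0,-0.2,0,0],[0,-0.2,0,0]]]' |sed -n 2,4p;python3 -m inch '[[[0,-0.2,0,0],[0,-0.2,0,0]]]' |sed -n 2,4p;python3 -m inch '[[[0,-0.2,0,0],[0,-0.2,0,0]]]' |sed -n 2,4p
```

```text
eef_pos: [632.9, 31.0, -15.5]
tool_rot: [3.14, -0.001, -3.128]
force: [-1.1, 3.9, 0.2]
eef_pos: [632.7, 31.0, -15.4]
tool_rot: [3.138, -0.001, -3.127]
force: [-1.8, 6.7, 1.7]
eef_pos: [632.3, 30.9, -15.5]
tool_rot: [3.136, -0.002, -3.126]
force: [-2.8, 10.0, 1.9]
eef_pos: [632.2, 30.9, -15.4]
tool_rot: [3.134, -0.002, -3.125]
force: [-3.3, 13.3, 2.4]
```

```bash
python3 -m inch '[[[0,1.5,0,0],[0,3,-2,0],[0,3,-6,0],[0,3,-10,0],[0,-0.5,-13,0],[1,-4,-16.8,0],[2.2,-7,-16.8,0],[2.2,-7,-16.8,0]]]' 8.5|sed -n 2,4p;python3 -m inch '[[[0,0,0,0],[0,0,0,0]]]'|head -1
cat > cs.py <<'E'
from h import *
np.set_printoptions(precision=1,suppress=True)
st();p=camera_params("wrist");im=get_image("wrist");cv2.imwrite("pics/w9.png",im)
hsv=cv2.cvtColor(im,40);g=((abs(hsv[...,0].astype(int)-70)<20)&(hsv[...,1]>120)).astype(np.uint8)
c=max(cv2.findContours(g,0,1)[0],key=cv2.contourArea)[:,0]
P=onz("wrist",c,45,p)[:,:2].astype(np.float32)
h=cv2.convexHull(P);r=cv2.minAreaRect(h);B=cv2.boxPoints(r);print(r);print(B)
H=h[:,0];x1=H[:,0].max()
def line(sel,a,b): f=np.polyfit(H[sel][:,a],H[sel][:,b],1);return f
far=P[(P[:,0]>x1-4)];f=np.polyfit(far[:,1],far[:,0],1);print("far side x at y=-40:",np.polyval(f,-40),"yaw",-np.degrees(f[0]))
e=P[P[:,1]<P[:,1].min()+3];q=np.polyfit(e[:,0],e[:,1],1);print("end y:",np.polyval(q,640),"yaw",np.degrees(q[0]))
e=P[P[:,1]>P[:,1].max()-3];q=np.polyfit(e[:,0],e[:,1],1);print("+end y:",np.polyval(q,640),"yaw",np.degrees(q[0]))
E
python3 cs.py
```

```text
eef_pos: [611.9, -58.4, 156.1]
tool_rot: [-3.133, 0.004, -3.14]
force: [-0.6, -2.0, -0.1]
clock: 18.13
t 18.13 p [612.1 -47.3 152.6] rot [ 180.     0.  -179.3] F [ 0.5  1.6 -0.5] w 85.1 g 0.0
((633.7974243164062, -41.53491973876953), (82.44142150878906, 120.45794677734375), 0.6287263631820679)
[[ 591.9   18.2]
 [ 593.2 -102.2]
 [ 675.7 -101.3]
 [ 674.4   19.1]]
far side x at y=-40: 672.7270513947501 yaw 0.12025887788049125
end y: -100.9537508568253 yaw 0.35853289072272565
+end y: 17.83735366404653 yaw 0.0010958387472928505
```

The case is now square in the corner: its yaw of 0.63° matches the stop's 0.7°, and its centre is near (638,-41.5). Next, the lid.

```bash
python3 -c "
from h import *
print(sensors.read_state()['qpos'].round(2));row(500,-300,220,90);row(500,-300,220,-90)"
```

```text
[ 0.06  0.63 -0.06  1.67  0.04  0.85  1.57]
row [ 11.56 -25.26  -6.79  90.78]
row [ 11.56 -25.26  -6.79 -89.22]
```

```bash
python3 -m inch '[[[1.2,-2.5,-3,7],[2.4,-5.2,-5,14],[3.8,-8.2,-6.8,21],[5.2,-11.2,-6.8,28],[6.6,-14.2,-6.8,35],[8,-17.2,-6.8,42],[9.6,-21,-6.8,49],[11.6,-25.3,-6.8,56]]]' |sed -n 2,4p;python3 -m inch '[[[0,0,0,7],[0,0,0,14],[0,0,0,21],[0,0,0,28],[0,0,0,34.8],[0,0,0,34.8],[0,0,0,34.8]]]' |sed -n 1,4p
cat > lid.py <<'E'
from h import *
np.set_printoptions(precision=1,suppress=True)
st();p=camera_params("wrist");im=get_image("wrist");cv2.imwrite("pics/w10.png",im)
hsv=cv2.cvtColor(im,40);m=((hsv[...,1]<45)&(hsv[...,2]>165)).astype(np.uint8)
m=cv2.morphologyEx(m,cv2.MORPH_OPEN,np.ones((3,3)))
for c in cv2.findContours(m,0,1)[0]:
    if cv2.contourArea(c)<800: continue
    h=cv2.convexHull(onz("wrist",c[:,0],13,p)[:,:2].astype(np.float32));r=cv2.minAreaRect(h);print(np.array(r[0]),np.array(r[1]),r[2],c[:,0].mean(0));print(cv2.boxPoints(r))
E
python3 lid.py
```

```text
eef_pos: [502.6, -294.9, 219.8]
tool_rot: [3.141, -0.001, 2.176]
force: [0.5, -0.7, -0.3]
clock: 19.43
eef_pos: [502.6, -294.4, 219.7]
tool_rot: [-3.14, -0.001, 1.576]
force: [-0.6, -0.6, -0.5]
t 19.43 p [ 502.6 -294.4  219.7] rot [-179.9   -0.    90.3] F [-0.6 -0.6 -0.5] w 85.1 g 0.0
[ 761.3 -420.2] [117.2 278.3] 71.98674774169922 [448.9 263.4]
[[ 610.9 -432.9]
 [ 875.5 -519. ]
 [ 911.8 -407.5]
 [ 647.1 -321.5]]
[ 495.  -344.6] [109.   75.1] 86.83140563964844 [279.  218.4]
[[ 454.5 -397. ]
 [ 529.5 -401.1]
 [ 535.5 -292.3]
 [ 460.5 -288.2]]
[ 345.3 -318.7] [53.1 84.8] 65.07365417480469 [162.5 199.6]
[[ 295.7 -324.9]
 [ 372.5 -360.6]
 [ 394.9 -312.5]
 [ 318.  -276.7]]
[ 786.7 -230.4] [181.6  84.3] 18.75690460205078 [490.7 153.7]
[[ 687.1 -219.6]
 [ 714.3 -299.5]
 [ 886.2 -241.1]
 [ 859.1 -161.3]]
[ 630.5 -119.1] [82.5 21.4] 0.3381597399711609 [391.8  40.9]
[[ 589.2 -108.7]
 [ 589.3 -130.1]
 [ 671.8 -129.6]
 [ 671.6 -108.2]]
[ 109.7 -110.5] [ 98.6 104.1] 89.77806854248047 [25.6 68.5]
[[  57.5 -159.6]
 [ 161.6 -160. ]
 [ 162.   -61.4]
 [  57.9  -61. ]]
```

```bash
python3 -m inch '[[[-3.5,-0.4,0,3.5],[-7,-0.8,0,3.5],[-10.5,-0.8,0,3.5],[-10.5,-0.8,0,3.5],[-10.5,-0.8,0,3.5],[-10.5,-0.8,0,3.5]]]' 4|sed -n 2,3p
python3 lid.py | grep -A4 -E "^t|\[49"
```

```text
eef_pos: [493.9, -400.1, 220.0]
tool_rot: [-3.141, -0.002, 1.51]
t 19.98 p [ 493.9 -400.1  220. ] rot [-180.    -0.1   86.5] F [-0.4  0.1 -0.7] w 40.1 g 0.0
[ 622.4 -529.6] [ 60.1 114. ] 42.207054138183594 [385.2 267.6]
[[ 561.8 -507.6]
 [ 638.4 -592. ]
 [ 683.  -551.6]
```

```bash
python3 lid.py | tail -n +2| head -30
python3 - <<'E'
from h import *
p=camera_params("wrist");print(proj([[495,-345,13],[495,-285,13],[495,-405,13],[455,-345,13],[535,-345,13]],p))
hsv=cv2.cvtColor(cv2.imread("pics/w10.png"),40)
u,v=proj([[495,-345,13]],p)[0].astype(int);print(hsv[v-60:v+60:6,u+25,1:].tolist())
E
```

```text
[ 622.4 -529.2] [ 59.6 113.7] 42.81177520751953 [384.6 268. ]
[[ 561.9 -507.8]
 [ 639.2 -591.2]
 [ 682.9 -550.7]
 [ 605.6 -467.3]]
[ 774.7 -472. ] [251.9 287.9] 7.919036865234375 [459.1 209.5]
[[ 630.2 -346.8]
 [ 669.8 -632. ]
 [ 919.3 -597.3]
 [ 879.6 -312.1]]
[ 345.  -320.1] [54.1 85.3] 65.25452423095703 [160.6 125.8]
[[ 294.9 -326.8]
 [ 372.4 -362.5]
 [ 395.  -313.4]
 [ 317.5 -277.7]]
[ 504.1 -312.1] [61.7 60. ] 87.0218276977539 [296.2  99.8]
[[ 472.5 -341.3]
 [ 532.5 -344.5]
 [ 535.7 -282.9]
 [ 475.7 -279.7]]
[ 783.3 -234.1] [175.6  82.4] 19.841392517089844 [489.4  66.6]
[[ 686.7 -225.1]
 [ 714.7 -302.6]
 [ 879.9 -243. ]
 [ 851.9 -165.5]]
[ 110.6 -125.8] [ 75.9 101.4] 89.7709732055664 [22.4 29.9]
[[  59.8 -163.6]
 [ 161.2 -164. ]
 [ 161.5  -88.1]
 [  60.1  -87.7]]
[[282.85509814 135.26501842]
 [279.79959725  84.45945904]
 [285.81870148 185.31267998]
 [248.78248747 137.5386848 ]
 [317.02368245 133.54469403]]
[[41, 150], [17, 139], [6, 228], [12, 169], [13, 163], [7, 193], [7, 210], [9, 210], [6, 204], [19, 137], [17, 137], [16, 144], [19, 133], [18, 140], [18, 131], [19, 133], [13, 134], [20, 143], [42, 139], [43, 141]]
```

The arm's shadow dims the lid, so I segment by low saturation instead.

Run:
```python
from h import *
np.set_printoptions(precision=1,suppress=True)
p=camera_params("wrist");im=cv2.imread("pics/w10.png");hsv=cv2.cvtColor(cv2.medianBlur(im,3),40)
m=((hsv[...,1]<30)&(hsv[...,2]>100)).astype(np.uint8);m=cv2.morphologyEx(m,cv2.MORPH_CLOSE,np.ones((3,3)))
n,l,s,ce=cv2.connectedComponentsWithStats(m)
k=np.bincount(l[85:180,250:315][m[85:180,250:315]>0]).argmax();print(s[k])
c=max(cv2.findContours((l==k).astype(np.uint8),0,1)[0],key=cv2.contourArea)[:,0]
P=onz("wrist",c,13,p)[:,:2].astype(np.float32);r=cv2.minAreaRect(cv2.convexHull(P));print(r);print(cv2.boxPoints(r))
# rib top/shape: dark pixels inside
```

```text
[ 251   80   66  103 6500]
((495.9353942871094, -340.5174255371094), (121.28829193115234, 76.35684967041016), 85.97500610351562)
[[ 453.6 -398.3]
 [ 529.8 -403.7]
 [ 538.3 -282.7]
 [ 462.1 -277.3]]
```

```bash
python3 -m inch '[[[3,-0.1,0,0.5],[6,-0.2,1,0.5],[6,-0.2,5,0.5],[6,-0.2,9,0.5],[6,-0.2,13,0.5],[6,-0.2,17,0.5],[6,-0.2,18,0.5],[6,-0.2,18,0.5]]]' 4|sed -n 2,3p;python3 -m inch '[[[0,0,0,0],[0,0,0,0]]]' |sed -n 2,3p; python3 -c "
from h import *
row(495.9,-340.5,-16.5,86)"
```

```text
eef_pos: [493.9, -338.2, 38.0]
tool_rot: [-3.136, -0.004, 1.502]
eef_pos: [497.3, -342.1, 43.1]
tool_rot: [3.138, 0.002, 1.5]
row [ 0.15 -0.15  5.96 -0.04]
```

```bash
python3 -m inch '[[[0,-0.1,2,0],[0,-0.1,4,0],[0,-0.1,5.5,0],[0,-0.1,5.7,0],[0,-0.1,5.7,0],[0,-0.1,5.7,0]]]' |sed -n 2,4p; python3 -m inch '[[[0,0,0,0],[0,0,0,0],[0,0,0,0],[0,0,0,0]]]' 0
```

```text
eef_pos: [495.8, -342.0, -14.4]
tool_rot: [3.139, 0.002, 1.5]
force: [-0.8, 0.3, 0.3]
clock: 21.75
eef_pos: [495.5, -341.7, -14.8]
tool_rot: [3.139, 0.001, 1.5]
force: [-1.2, 0.5, 7.3]
width: 12.5
gripper_force: 60.3
```

Rib held at 60 N. I lift and carry the lid over the case.

```bash
python3 -m inch '[[[0,0,-1.5,0],[0,0,-4,0],[0,0,-7,0],[2,0.8,-9.5,0],[5,2,-9.5,-1],[8,3.2,-9.5,-2],[11,4.4,-9.5,-3],[14,5.6,-9.5,-4.7]]]' |sed -n 2,6p; python3 -m inch '[[[2.7,1.3,0,0],[5.4,2.6,0,0],[8.1,3.9,0,0],[10.8,5,0,0],[13.2,5.9,0,0],[15,6.3,0,0],[15,6.3,0,0],[15,6.3,0,0]]]' |sed -n 1,6p
python3 -m inch '[[[0,0,0,0],[0,0,0,0]]]'|head -1;python3 -c "
from h import *
st();row(638,-42.7,80,90.65)"
```

```text
eef_pos: [560.9, -203.8, 79.3]
tool_rot: [3.141, -0.0, 1.582]
force: [0.9, -0.6, -2.0]
width: 12.7
gripper_force: 59.3
clock: 23.08
eef_pos: [621.7, -52.9, 78.6]
tool_rot: [-3.141, -0.0, 1.585]
force: [-0.5, -1.0, -0.8]
width: 13.0
gripper_force: 59.3
clock: 23.25
t 23.25 p [621.2 -56.6  78.8] rot [-1.7999e+02  7.0000e-02  9.0500e+01] F [-0.3  0.3 -1.3] w 12.2 g 59.3
row [ 1.38  1.69 -0.12 -0.15]
```

```bash
python3 -m inch '[[[0.7,0.8,0,-0.1],[1.4,1.7,0,-0.1],[1.4,1.7,0,-0.1],[1.4,1.7,0,-0.1],[1.4,1.7,0,-0.1]]]' |sed -n 2,3p
cat > cmp.py <<'E'
from h import *
np.set_printoptions(precision=1,suppress=True)
s=sensors.read_state();st();p=camera_params("wrist");im=get_image("wrist");cv2.imwrite("pics/w11.png",im)
hsv=cv2.cvtColor(cv2.medianBlur(im,3),40)
zt=s["eef_pos"][2]+14.8+13
m=((hsv[...,1]<35)&(hsv[...,2]>90)).astype(np.uint8)
g=((abs(hsv[...,0].astype(int)-70)<20)&(hsv[...,1]>110))
q=proj([[s["eef_pos"][0]+dx,s["eef_pos"][1]+61,zt] for dx in(-38,0,38)],p);print("expected lid edge px",q)
print("exp case end px",proj([[600,18.5,45],[638,18.5,45],[675,18.5,45]],p))
for u in range(int(q[:,0].min())+8,int(q[:,0].max())-8,14):
    col=hsv[:,u];print(u,[(v,*col[v]) for v in range(int(q[1,1])-26,int(q[1,1])+14,3)])
E
python3 cmp.py
```

```text
eef_pos: [638.0, -41.2, 78.5]
tool_rot: [-3.141, 0.0, 1.583]
t 23.67 p [638.  -41.2  78.5] rot [-180.     0.    90.7] F [ 0.3 -0.7 -1.4] w 12.5 g 59.3
expected lid edge px [[204.4 146.1]
 [287.1 145.9]
 [369.5 148.5]]
exp case end px [[227.3 139.9]
 [286.4 139.9]
 [343.9 141.5]]
212 [(119, np.uint8(20), np.uint8(45), np.uint8(103)), (122, np.uint8(19), np.uint8(43), np.uint8(101)), (125, np.uint8(20), np.uint8(39), np.uint8(97)), (128, np.uint8(21), np.uint8(44), np.uint8(98)), (131, np.uint8(19), np.uint8(47), np.uint8(103)), (134, np.uint8(21), np.uint8(43), np.uint8(100)), (137, np.uint8(18), np.uint8(44), np.uint8(99)), (140, np.uint8(19), np.uint8(43), np.uint8(100)), (143, np.uint8(18), np.uint8(43), np.uint8(100)), (146, np.uint8(18), np.uint8(39), np.uint8(99)), (149, np.uint8(23), np.uint8(15), np.uint8(151)), (152, np.uint8(25), np.uint8(18), np.uint8(157)), (155, np.uint8(22), np.uint8(18), np.uint8(158)), (158, np.uint8(24), np.uint8(16), np.uint8(156))]
226 [(119, np.uint8(19), np.uint8(44), np.uint8(99)), (122, np.uint8(18), np.uint8(46), np.uint8(99)), (125, np.uint8(2
[... 6209 characters left out ...]
))]
352 [(119, np.uint8(20), np.uint8(3), np.uint8(240)), (122, np.uint8(23), np.uint8(4), np.uint8(241)), (125, np.uint8(20), np.uint8(3), np.uint8(238)), (128, np.uint8(120), np.uint8(1), np.uint8(209)), (131, np.uint8(105), np.uint8(2), np.uint8(217)), (134, np.uint8(100), np.uint8(6), np.uint8(241)), (137, np.uint8(12), np.uint8(6), np.uint8(221)), (140, np.uint8(15), np.uint8(4), np.uint8(242)), (143, np.uint8(20), np.uint8(3), np.uint8(242)), (146, np.uint8(23), np.uint8(14), np.uint8(220)), (149, np.uint8(50), np.uint8(6), np.uint8(247)), (152, np.uint8(50), np.uint8(6), np.uint8(247)), (155, np.uint8(25), np.uint8(17), np.uint8(166)), (158, np.uint8(22), np.uint8(17), np.uint8(166))]
```

The lid's near end and the case's end line up within about 1 mm, so I lower it with the force watched.

```bash
python3 -m inch '[[[-0.1,0,1,0],[-0.1,0,2,0],[-0.1,0,3,0],[-0.1,0,4,0],[-0.1,0,4.4,0],[-0.1,0,4.4,0]]]' |sed -n 1,4p; python3 -m inch '[[[0,0,0.15,0],[0,0,0.15,0]]]' |sed -n 2,4p;python3 -m inch '[[[0,0,0.15,0],[0,0,0.15,0]]]' |sed -n 2,4p
```

```text
clock: 24.22
eef_pos: [637.7, -41.3, 32.9]
tool_rot: [-3.139, -0.0, 1.583]
force: [0.8, -0.1, -0.7]
eef_pos: [638.5, -41.5, 33.0]
tool_rot: [-3.141, 0.0, 1.584]
force: [-0.3, 0.1, -1.0]
eef_pos: [638.6, -41.4, 31.7]
tool_rot: [3.141, -0.0, 1.584]
force: [-0.1, -0.2, -1.2]
```

```bash
python3 -m inch '[[[-0.07,-0.05,0,0],[-0.07,-0.05,0.15,0]]]' |sed -n 2,4p;python3 -m inch '[[[0,0,0.1,0],[0,0,0.1,0]]]' |sed -n 2,4p;python3 -m inch '[[[0,0,0.1,0],[0,0,0.1,0]]]' |sed -n 2,4p
```

```text
eef_pos: [638.4, -42.4, 30.6]
tool_rot: [3.141, 0.0, 1.583]
force: [1.6, 0.0, 1.8]
eef_pos: [638.6, -42.4, 29.6]
tool_rot: [3.14, 0.0, 1.583]
force: [0.6, -0.1, 2.1]
eef_pos: [638.7, -42.4, 28.8]
tool_rot: [3.14, 0.0, 1.583]
force: [-0.4, 0.7, 4.8]
```

```bash
python3 -m inch '[[[0,0,0.1,0],[0,0,0.1,0]]]' |sed -n 2,4p;python3 -m inch '[[[0,0,0.1,0],[0,0,0.1,0]]]' |sed -n 2,4p;python3 -m inch '[[[0,0,0.1,0],[0,0,0.1,0]]]' |sed -n 2,4p
```

```text
eef_pos: [638.9, -42.3, 28.0]
tool_rot: [3.14, 0.0, 1.583]
force: [0.1, -0.1, 6.4]
eef_pos: [639.2, -42.4, 27.3]
tool_rot: [3.139, 0.0, 1.583]
force: [-0.3, -0.9, 7.2]
eef_pos: [639.5, -42.4, 26.7]
tool_rot: [3.139, 0.0, 1.583]
force: [-1.0, 0.6, 9.1]
```

```bash
python3 -m inch '[[[0,-0.03,0.12,0],[0,-0.03,0.12,0]]]' |sed -n 2,4p;python3 -m inch '[[[0,0,0.12,0],[0,0,0.12,0]]]' |sed -n 2,4p;python3 -m inch '[[[0,0,0.12,0],[0,0,0.12,0]]]' |sed -n 2,4p
```

```text
eef_pos: [638.9, -42.5, 25.2]
tool_rot: [3.139, 0.0, 1.583]
force: [0.1, 0.1, 4.8]
eef_pos: [637.5, -42.0, 22.1]
tool_rot: [-3.141, -0.0, 1.584]
force: [1.7, -0.3, -4.2]
eef_pos: [637.4, -41.9, 21.3]
tool_rot: [-3.141, -0.0, 1.584]
force: [-0.1, 0.5, 1.3]
```

The force collapsed (9 → 5 → -4 N) and z reached the home height, so the clips have snapped. Now I build the hold force to about 16 N.

```bash
python3 -m inch '[[[0,0,0.1,0],[0,0,0.1,0]]]' |sed -n 2,4p;python3 -m inch '[[[0,0,0.1,0],[0,0,0.1,0]]]' |sed -n 2,4p;python3 -m inch '[[[0,0,0.08,0],[0,0,0.08,0],[0,0,0.08,0]]]' |sed -n 2,6p
```

```text
eef_pos: [637.5, -41.9, 21.2]
tool_rot: [-3.141, -0.001, 1.584]
force: [-3.4, 1.4, 7.5]
eef_pos: [637.5, -41.9, 21.1]
tool_rot: [-3.141, -0.001, 1.584]
force: [-4.9, 0.4, 14.6]
eef_pos: [637.5, -41.9, 21.1]
tool_rot: [-3.142, -0.001, 1.584]
force: [-5.8, 1.2, 20.1]
width: 12.8
gripper_force: 62.0
```

```bash
python3 -m inch '[[[0,0,-0.04,0],[0,0,-0.04,0],[0,0,-0.04,0],[0,0,-0.04,0]]]'
python3 - <<'E'
from h import *
st();p=camera_params("wrist");im=get_image("wrist");cv2.imwrite("pics/w12.png",im);st()
hsv=cv2.cvtColor(im,40);g=((abs(hsv[...,0].astype(int)-70)<20)&(hsv[...,1]>110));c=[np.where(g[60:180,u])[0]+60 for u in(245,270,300,325)]
print([(v.min(),v.max()) for v in c if len(v)],proj([[638,18.5,0],[638,18.5,45]],p))
# black clip pixels either side of plate near expected heads
for x in(600,676): 
    u,v=proj([[x,-41,59]],p)[0].astype(int);print(x,(u,v),cv2.cvtColor(im,6)[v-3:v+4:3,u-6:u+7:3].tolist())
E
```

```text
clock: 26.97
eef_pos: [637.4, -41.9, 21.1]
tool_rot: [-3.141, -0.001, 1.584]
force: [-5.6, 1.0, 16.1]
width: 12.6
gripper_force: 61.6
t 26.97 p [637.4 -41.9  21.1] rot [-1.7999e+02 -6.0000e-02  9.0730e+01] F [-5.6  1.  16.1] w 12.6 g 61.6
t 27.02 p [637.5 -41.9  21.1] rot [-1.800e+02 -6.000e-02  9.074e+01] F [-5.2  1.5 16.4] w 12.4 g 61.6
[(np.int64(141), np.int64(144)), (np.int64(143), np.int64(144)), (np.int64(143), np.int64(144)), (np.int64(141), np.int64(144))] [[287.51062712 140.1806992 ]
 [288.29777254 146.45256663]]
600 (np.int64(207), np.int64(274)) [[9, 22, 15, 24, 19], [21, 16, 22, 9, 22], [27, 20, 24, 15, 19]]
676 (np.int64(364), np.int64(276)) [[20, 22, 25, 28, 23], [27, 19, 17, 28, 29], [16, 20, 26, 30, 18]]
```

```bash
python3 -c "
from h import *
print(order.finish_job());st()"
```

```text
the job is handed in; nothing more can be done
None
the job is handed in; nothing more can be done
```

The job is handed in: the case sits square in the corner stop and the lid is at its home height, held down at about 16 N. I inferred both clips snapping from the force drop and that height; I did not see it in a picture.

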